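Pack two punch dies down their storage tube with a tamping rod

TASK

Put the loose brass punch die into the clear storage tube, upright on top of the die that is already in it. Then take the tamping rod from its wooden stand and push both dies down until they bottom out on the stop inside, pressing there firmly with 15 to 20 N for half a second, but never harder than 30 N. Stand the rod back in its stand, fully down, and leave the other things on the table where they are.

Things in the scene. Friction and masses are not known exactly. Their poses are not given: they have to be found in the camera images.
- tube_mouth (a point): Centre of the open top of the fixed, upright clear storage tube, 130 mm above the table. Bore 20 mm wide; the aluminium collar at the top (36 mm across outside) flares the bore to about 27 mm over its last 8 mm. Tube 28 mm across outside, on a round foot 64 mm across and 6 mm thick.
- brake (a joint): How far (m) the friction brake puck in the tube is pushed down; 0: its top is 50 mm below the mouth. It carries the dies, has no spring, stays where it is left and resists with a steady 7 N or so. The lower die finally meets rigid brass stop lugs set by hand, 90 to 112 mm below the mouth (joint 0.040 to 0.062), not measured: feel for them, the resistance rises steeply above 7 N.
- die_in_tube_center (a point): Centre of the brass punch die already in the tube: 17 mm across, 30 mm tall, 0.1 kg, upright (narrower neck at the top), standing on the brake puck with its top 20 mm below the mouth.
- loose_die_center (a point): Centre (15 mm above its underside) of the loose brass punch die, same as the other, standing upright on the table. Grasp it by its upper part, so that its lowest 10 mm stay free below the fingertips and can enter the tube; when dropped on the first die it stands about 10 mm proud of the mouth.
- tamper_grip (a point): Centre of the pale wooden handle of the tamping rod: handle 28 mm across, 46 mm tall. The rod stands upright, its steel shaft (15 mm across, 78 mm long) pointing down below the handle; the flat foot is 101 mm below this point, the handle's top 23 mm above. Whole rod about 0.14 kg. At the start it stands in its stand.
- tamper_foot (a point): Centre of the flat lower end of the tamping rod's shaft.
- stand_hole0 (a point): Centre of the mouth of the socket in the fixed wooden stand of the tamping rod (block 64 x 64 x 50 mm high). The round socket is 20 mm wide, 40 mm deep, with a 3 mm chamfer; its mouth is 50 mm above the table. With the rod fully down its foot is 40 mm below this point.
- rubber_stamp_center (a point): Centre of the rubber stamp with wooden knob, 27 x 62 mm, 81 mm tall; a bystander.
- glue_tin_center (a point): Centre of the grey open tin, 68 mm across, 59 mm tall; a bystander.
- staple_box_center (a point): Centre of the small red carton, 36 x 58 x 19 mm; a bystander.
Things that resemble listed ones, but are neither listed nor needed, are in the scene too. What is shaped like the part that bears tamper_grip but pink is not meant. There is more than one size of the part that bears stand_hole0; the job needs the smaller.

How it is judged:
On the way, in this order (a step that is already met when the one before it is completed fails the run):
1. the loose die stands in the tube on top of the other one (horizontal distance between loose_die_center and tube_mouth below 0.005 m and angle between loose_die_center's own z axis and vertical below 0.2 rad and z of loose_die_center in the frame of tube_mouth below 0.003 m and z of loose_die_center in the frame of die_in_tube_center below 0.033 m and contact force between loose_die and the fingers below 0.1 N), for 0.2 s.
2. both dies are bottomed out on the stop and held there with the rod under at least 12 N for 0.3 s, no longer moving (horizontal distance between each of loose_die_center, die_in_tube_center and tube_mouth below 0.005 m and angle between each of loose_die_center, die_in_tube_center's own z axis and vertical below 0.2 rad and z of loose_die_center in the frame of tube_mouth below -0.043 m and z of die_in_tube_center in the frame of tube_mouth below -0.073 m and contact force between tamper and loose_die above 12 N and velocity of joint brake below 0.004 m/s), for 0.3 s.
At the end, for the whole second after the job is handed in: Both dies upright in the tube (5 mm, 0.2 rad), one on the other, the upper one's centre at least 43 mm and the lower one's 73 mm below the mouth; the rod released in its socket, foot within 6 mm of its axis and at least 36 mm below its mouth, tilt under 0.15 rad; all at rest (horizontal distance between each of loose_die_center, die_in_tube_center and tube_mouth below 0.005 m and angle between each of loose_die_center, die_in_tube_center's own z axis and vertical below 0.2 rad and z of loose_die_center in the frame of tube_mouth below -0.043 m and z of die_in_tube_center in the frame of tube_mouth below -0.073 m and z of loose_die_center in the frame of die_in_tube_center below 0.033 m and horizontal distance between tamper_foot and stand_hole0 below 0.006 m and z of tamper_foot in the frame of stand_hole0 below -0.036 m and angle between tamper_foot's own z axis and vertical below 0.15 rad and linear speed of each of tamper, loose_die below 0.02 m/s); the robot touches nothing.
It fails at once if a die is pressed by the rod with more than 30 N (contact force between tamper and loose_die above 30 N or contact force between tamper and die_in_tube above 30 N).
It fails at once if the stamp, the tin or the small carton is shifted by more than 20 mm (distance of any of rubber_stamp_center, glue_tin_center, staple_box_center from where it was at the start of the episode above 0.02 m).
It also fails if it takes over 72 s, if anything falls off the work surface, if the arm or the gripper's body presses on something with over 40 N, if the wrist force passes 120 N, or if a joint passes its speed limit or range.

ROBOT

A 7-joint arm with a two-finger parallel gripper is mounted at the origin on a cart in front of the work surface, level with it; the furniture and walls round the work are solid. World frame = base frame: x ahead of the robot, y to its left, z up, the work surface at z = 0. Lengths are in m, angles in rad, forces in N, time in s.
With the tool pointing down it reaches from about 0.35 to 0.9 m from the base axis. Payload 8.1 kg.
Tool frame: the origin (TCP) lies midway between the tips of the shut fingers; the grasp point (between the pads) lies arm.grip_point_offset behind it (arm.grip_point_offset is the distance from the TCP to the grasp point, in m); z points along the fingers, y is the line along which they close (so a half turn about z gives the same grasp; the last joint's range is limited). The gripper opens to 85 mm and grips with 20 to 120 N. Pads are 22 mm wide; open, the fingers measure 114 mm over their backs; the gripper's body (76 mm by 85 mm) begins 54 mm behind the grasp point. The pads swing forward as they close: fully open they stand 13 mm farther back than shut.
Start: joints at [-1.346, 0.434, 0.025, 1.573, -0.012, 1.134, -0.075], TCP at [0.201, 0.592, 0.206] pointing down, gripper open.
Joint ranges: [-2.62, 2.62], [-0.44, 2.09], [-1.27, 1.32], [0.08, 2.57], [-1.32, 4.46], [0.12, 2], [-2.74, 2.74]. Speed limits (rad/s): [2.22, 2.22, 3.01, 3.01, 3.14, 3.14, 3.14].

INTERFACE

Orientations are given as [roll, pitch, yaw] about the fixed x, y, z axes, in that order (R = Rz(yaw) Ry(pitch) Rx(roll)).
In Python, from bench import arm gives the robot as it stands.
- The arm moves only by the shell command python3 -m jog 'ROWS' [OPENING]. ROWS is a JSON object of lists of equal length, an entry for each row: "dp": the shift along the tool's x, y, z in m, a list of three; "roll": the turn about the tool's z in degrees. A call has 1 to 20 rows; each row shifts and turns the commanded pose from where the row before left it, along the tool's axes as they then stand; what a row does not reach is not made up. A row lasts 1/8 s, in which the tool goes at most 62.5 mm and 10.7 degrees, less where a joint would pass 70% of its speed; a pose out of reach is approached as far as the arm can. A call with a gripper value outside its range is refused whole. OPENING is the gripper command: -1 is shut, 1 is fully open, values between are in proportion, set as the call begins (- or left out, the last holds). The fingers move at their own pace and stop on an object; the grip force is fixed at half the most. Time passes only in rows, so rows that do not move let the fingers close. It gives the time, the measured TCP pose, the force, the opening and the grip force at its end, in the units of the state.
- arm.get_obs(): the state, without advancing time (a new reading comes with each control period).
- arm.snapshot(name): name is "scene" or "side" or "wrist"; returns a dict with "pixels" (480x640x3 uint8, blue, green, red), "camera_matrix" (3x3 intrinsics, pixels), "R" (3x3) and "t" (3): a world point X has camera coordinates R X + t. Camera axes: x right, y down, z forward; pixel columns grow to the right and rows downward; lengths in m; the calibration is good to about 2 mm. A picture is of the moment at which its call begins. There is no depth.
- arm.hand_in(): hands the job in; it is judged then, once.
The state is a dict: "time": time; "qpos": joint angles; "qvel": joint speeds; "joint_efforts": joint torques, N m; "position": TCP position; "ee_rot": TCP orientation; "ft_force": force on the tool from outside, world axes, zero at the start; "torque": the same for the moment, N m; "gripper_width": opening from 0.0 (shut) to 1.0 (fully open); "finger_force": force on a finger pad.
Only numpy, scipy, OpenCV 4.12 (cv2) and the standard library are available. Lean on these libraries where they do the work, as an engineer would, in place of code of your own. Each camera call takes 0.05 s, during which the arm holds its last target. There are 200 camera calls.

## Working session

There is one attempt and no reset: what is moved stays moved. The work goes in short steps, Python scripts to look and compute and a shell command to move; the robot and the scene stay as the last step left them, time stands still between calls to the robot, and variables do not carry over. Pictures are saved under pics/ and viewed, at most 10 in all, crops included, and the job is handed in when it is done.

```bash
mkdir -p pics; ls; cat > h.py <<'E'
import numpy as np, cv2, json
from bench import arm
def snap(n,f):
    s=arm.snapshot(n); cv2.imwrite(f'pics/{f}.png',s['pixels'])
    np.savez(f'pics/{f}.npz',K=s['camera_matrix'],R=s['R'],t=s['t']); return s
def cam(f):
    d=np.load(f'pics/{f}.npz'); return d['K'],d['R'],d['t']
def ray(f,uv):
    K,R,t=cam(f); d=R.T@np.linalg.solve(K,[uv[0],uv[1],1.]); return -R.T@t,d/np.linalg.norm(d)
def atz(f,uv,z):
    c,d=ray(f,uv); return c+d*(z-c[2])/d[2]
def tri(obs):
    A=np.zeros((3,3));b=np.zeros(3);rs=[]
    for f,uv in obs:
        c,d=ray(f,uv);P=np.eye(3)-np.outer(d,d);A+=P;b+=P@c;rs.append((c,P))
    X=np.linalg.solve(A,b); return X,[round(1e3*np.linalg.norm(P@(X-c)),1) for c,P in rs]
def proj(f,X):
    K,R,t=cam(f);p=K@(R@np.asarray(X)+t);return p[:2]/p[2]
E
python3 - <<'E'
from h import *
for n in ('scene','side','wrist'):
    s=snap(n,n+'0'); print(n,-s['R'].T@s['t'],s['R'][2],s['camera_matrix'][0,0])
o=arm.get_obs();print(o['time'],o['position'],o['ee_rot'],o['ft_force'],o['gripper_width'],arm.grip_point_offset)
E
```

```text
pics
scene [0.2718532  0.62905107 0.65031435] [ 0.33748212 -0.70810828 -0.62023261] 494.5299375586919
side [0.63382671 0.9884145  0.65277482] [-0.03835129 -0.86868023 -0.49388646] 487.5975130710491
wrist [0.12050329 0.61897958 0.3732304 ] [ 0.30922002 -0.10789323 -0.94485027] 364.00506861279894
0.15 [0.20110473 0.59132074 0.20570685] [-3.14038562e+00  7.69487764e-05  2.81374960e+00] [ 0.53662307  0.50417634 -0.3016354 ] 1.0016614613322237 0.0187
```

View pics/scene0.png

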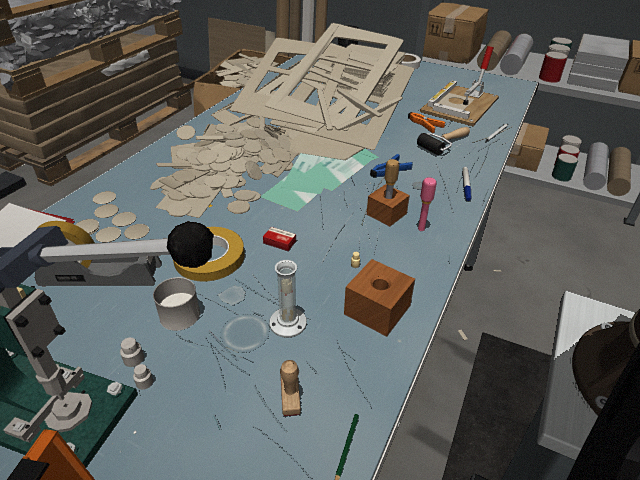

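View pics/side0.png

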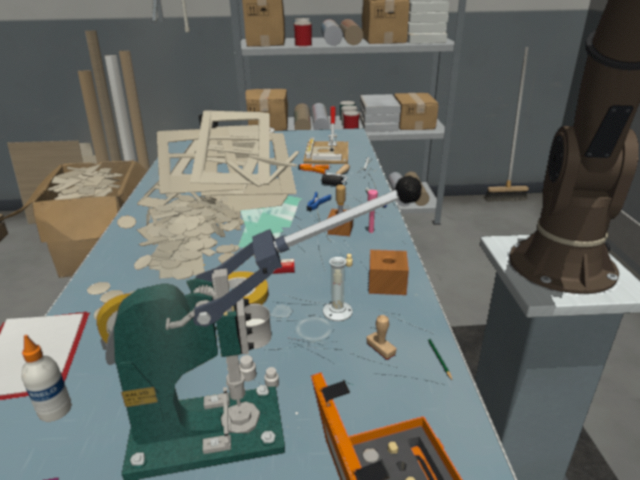

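Scene: loose die (355,259), tube mouth (286,268), rod in small stand (391,180), stand (388,205), stamp (290,388), tin (177,303), carton (280,238). Side: die (349,260), mouth (337,262), rod (341,197). I'll magnify the relevant parts.

```bash
python3 - <<'E'
from h import *
a=cv2.imread('pics/scene0.png')[150:350,260:430];b=cv2.imread('pics/side0.png')[175:325,310:410]
a=cv2.resize(a,None,fx=3,fy=3,interpolation=cv2.INTER_CUBIC);b=cv2.resize(b,(290,435),interpolation=cv2.INTER_CUBIC)
c=np.zeros((600,800,3),np.uint8);c[:,:510]=a;c[:435,510:]=b;cv2.imwrite('pics/c0.png',c)
E
```

```text
(no output)
```

View pics/c0.png

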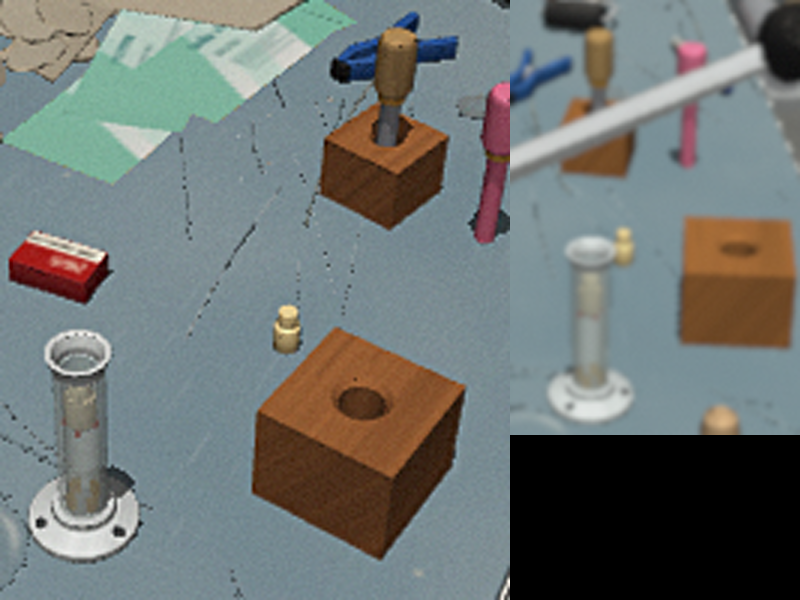

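The crop shows the loose die centre at scene (355.8,260.3) / side (349.3,259.8), mouth at scene (286,268) / side (337.2,261.2), handle centre at scene (391.8,171.8) / side (340.7,194) and stand top centre at scene (388.8,196.5).

```bash
python3 - <<'E'
from h import *
np.set_printoptions(precision=4,suppress=True)
print('die',tri([('scene0',(355.8,260.3)),('side0',(349.3,259.8))]),atz('scene0',(355.8,260.3),.015))
print('mouth',tri([('scene0',(286,268)),('side0',(337.2,261.2))]),atz('scene0',(286,268),.13))
print('grip',tri([('scene0',(391.8,171.8)),('side0',(340.7,194))]),atz('scene0',(391.8,171.8),.111))
print('stand',atz('scene0',(388.8,196.5),.05))
for n,uv in dict(stamp=(291,405),tin=(177,320),box=(280,242),big=(380,310)).items(): print(n,atz('scene0',uv,0))
c,d=ray('wrist0',(320,240)); o=arm.get_obs()
from scipy.spatial.transform import Rotation as Ro
R=Ro.from_euler('xyz',o['ee_rot']).as_matrix();print(R, 'cam in tool',R.T@(c-o['position']),R.T@d)
E
```

```text
die (array([ 0.5229, -0.0377,  0.0114]), [np.float64(0.9), np.float64(0.9)]) [ 0.5208 -0.0328  0.015 ]
mouth (array([0.5675, 0.147 , 0.1244]), [np.float64(0.9), np.float64(0.9)]) [0.5635 0.1533 0.13  ]
grip (array([ 0.5293, -0.2244,  0.1067]), [np.float64(0.8), np.float64(0.8)]) [ 0.5267 -0.2164  0.111 ]
stand [ 0.5262 -0.2152  0.05  ]
stamp [0.4841 0.2832 0.    ]
tin [0.7352 0.2324 0.    ]
box [ 0.6859 -0.0269  0.    ]
big [0.4367 0.0508 0.    ]
[[-0.9467  0.322  -0.0003]
 [ 0.322   0.9467 -0.0012]
 [-0.0001 -0.0012 -1.    ]] cam in tool [ 0.0852  0.     -0.1675] [-0.3259 -0.0051  0.9454]
```

View pics/wrist0.png

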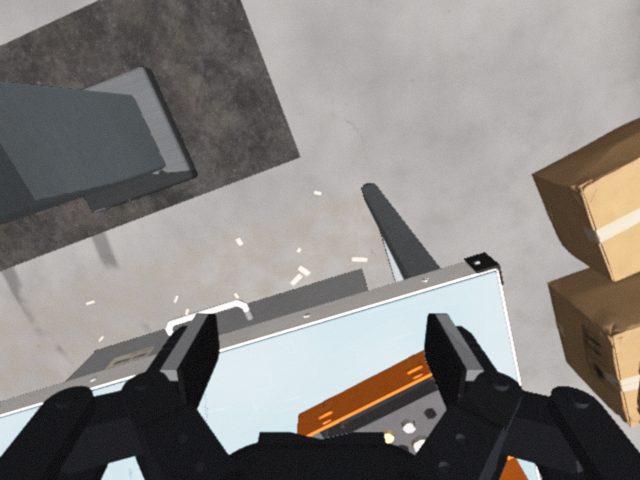

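Wrist image shows only the table edge and orange toolbox with fingers at the bottom; not useful yet. Check obstacles and the path.

```bash
python3 - <<'E'
from h import *
np.set_printoptions(precision=4,suppress=True)
print('ball',tri([('scene0',(190,243)),('side0',(409,188))]))
for uv in [(386.7,335.7),(345,314),(411.7,303)]: print('big corner',atz('scene0',uv,0))
for uv in [(372,259),(346,287),(415,278),(391,307)]: print('big top',atz('scene0',uv,.07))
for uv in [(366,214),(390,226),(408,212)]: print('small corner',atz('scene0',uv,0))
p=tri([('scene0',(426,183)),('side0',(373,190))])[0];print('pink',p)
E
```

```text
ball (array([0.4947, 0.4079, 0.3971]), [np.float64(0.1), np.float64(0.1)])
big corner [0.4058 0.0989 0.    ]
big corner [0.4874 0.0877 0.    ]
big corner [0.3925 0.0089 0.    ]
big top [0.4754 0.0081 0.07  ]
big top [0.4872 0.092  0.07  ]
big top [0.393  0.0185 0.07  ]
big top [0.4058 0.0991 0.07  ]
small corner [ 0.5678 -0.198   0.    ]
small corner [ 0.5058 -0.1827  0.    ]
small corner [ 0.4882 -0.249   0.    ]
pink [ 0.4467 -0.1826  0.1316]
```

```bash
python3 -m jog '{"dp":[[-0.03,-0.036,-0.007],[-0.03,-0.036,-0.007],[-0.03,-0.036,-0.007],[-0.03,-0.036,-0.007],[-0.03,-0.036,-0.007],[-0.03,-0.036,-0.007],[-0.03,-0.036,-0.007],[-0.036,-0.029,0],[-0.036,-0.029,0],[-0.036,-0.029,0],[-0.036,-0.029,0],[-0.036,-0.029,0.01],[-0.036,-0.029,0.01],[-0.036,-0.029,0.02],[-0.036,-0.029,0.02],[0,0,0]],"roll":[0,0,0,0,0,0,0,0,0,0,0,0,0,0,0,0]}' 0.1
python3 -c "
from h import *
snap('wrist','w1');print(proj('w1',(.522,-.035,.015)))"
```

```text
time: 2.15
position: [0.5169, -0.0307, 0.1938]
ee_rot: [-3.139, -0.001, 2.808]
ft_force: [-0.8, -0.1, 0.8]
gripper_width: 0.549
finger_force: 0.0
[319.78242967 213.33960381]
```

View pics/w1.png

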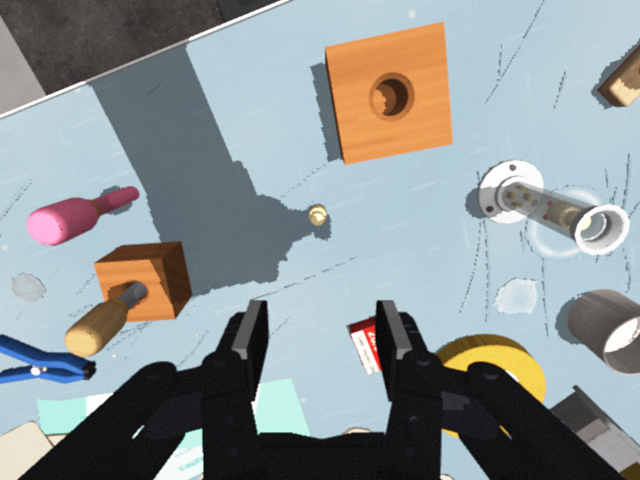

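Wrist view shows the die at (317.5,214.5), the tube mouth at (601,229), the tube foot at (511,192), the small stand at (143,280), and the handle end near (82,340). Refine with the three views.

```bash
python3 - <<'E'
from h import *
np.set_printoptions(precision=4,suppress=True)
print('die',tri([('scene0',(355.8,260.3)),('side0',(349.3,259.8)),('w1',(317.5,214.5))]),atz('w1',(317.5,214.5),.015))
print('mouth',tri([('scene0',(286,268)),('side0',(337.2,261.2)),('w1',(601,229))]),tri([('scene0',(286,268)),('w1',(601,229))]),atz('w1',(601,229),.13),'foot',atz('w1',(511,192),.006))
for uv in [(95,260),(181,241),(191,300),(132,320)]: print('stand top w1',atz('w1',uv,.05))
print('grip',tri([('scene0',(391.8,171.8)),('side0',(340.7,194)),('w1',(100,327))]),tri([('scene0',(391.8,171.8)),('w1',(100,327))]))
o=arm.get_obs();c,d=ray('w1',(320,240))
from scipy.spatial.transform import Rotation as Ro
R=Ro.from_euler('xyz',o['ee_rot']).as_matrix();print('tool delta to die',R.T@(np.array([.5215,-.0345,.013])-o['position']))
E
```

```text
die (array([ 0.523 , -0.0378,  0.0113]), [np.float64(1.0), np.float64(0.8), np.float64(0.3)]) [ 0.5224 -0.0375  0.015 ]
mouth (array([0.5668, 0.1501, 0.1268]), [np.float64(1.3), np.float64(1.5), np.float64(0.6)]) (array([0.5658, 0.1503, 0.1271]), [np.float64(0.6), np.float64(0.6)]) [0.5648 0.1486 0.13  ] foot [0.5654 0.1494 0.006 ]
stand top w1 [ 0.4874 -0.2428  0.05  ]
stand top w1 [ 0.4967 -0.1592  0.05  ]
stand top w1 [ 0.554  -0.1769  0.05  ]
stand top w1 [ 0.5551 -0.2414  0.05  ]
grip (array([ 0.5298, -0.2248,  0.1068]), [np.float64(1.2), np.float64(0.5), np.float64(1.0)]) (array([ 0.5311, -0.2284,  0.1035]), [np.float64(0.8), np.float64(0.8)])
tool delta to die [-0.0069 -0.0038  0.1814]
```

```bash
python3 -m jog '{"dp":[[-0.004,-0.002,0.03],[-0.004,-0.002,0.03],[0,0,0.03],[0,0,0.03],[0,0,0.03],[0,0,0.02],[0,0,0.01],[0,0,0],[0,0,0]],"roll":[0,0,0,0,0,0,0,0,0]}' 0.1
python3 -m jog '{"dp":[[0,0,0],[0,0,0],[0,0,0],[0,0,0],[0,0,0]],"roll":[0,0,0,0,0]}' -1
```

```text
time: 3.32
position: [0.5238, -0.0329, 0.0161]
ee_rot: [3.141, 0.001, 2.814]
ft_force: [0.0, -0.6, 0.5]
gripper_width: 0.549
finger_force: 0.0
time: 3.95
position: [0.5231, -0.0332, 0.0153]
ee_rot: [3.142, -0.0, 2.814]
ft_force: [0.2, 0.5, -0.5]
gripper_width: 0.001
finger_force: 0.0
```

```bash
python3 -m jog '{"dp":[[0,0,-0.03],[0,0,-0.05],[0,0,-0.05],[0,0,0]],"roll":[0,0,0,0]}' 0.1
python3 -c "
from h import *
w=snap('wrist','w2')['pixels'];print(proj('w2',(.523,-.037,.015)))
s=snap('scene','s2')['pixels'][200:320,280:440]
c=np.zeros((360,800,3),np.uint8);c[:,:480]=cv2.resize(s,(480,360));c[:240,480:]=cv2.resize(w[100:340,160:480],(320,240));cv2.imwrite('pics/c2.png',c)"
```

```text
time: 4.45
position: [0.5257, -0.0335, 0.1489]
ee_rot: [3.139, 0.006, 2.814]
ft_force: [-0.3, -0.1, -0.2]
gripper_width: 0.55
finger_force: 0.0
[316.32414804 216.94449873]
```

View pics/c2.png

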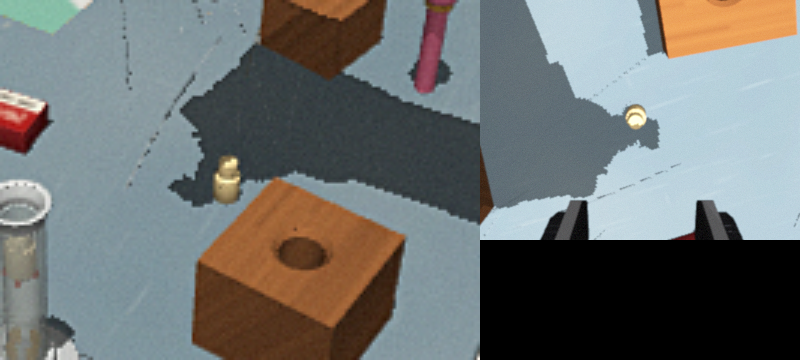

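```bash
python3 - <<'E'
from h import *
np.set_printoptions(precision=1,suppress=True)
o=arm.get_obs();p=o['position'];print(p)
s=cv2.imread('pics/s2.png');w=cv2.imread('pics/w2.png')
print('scene tcp',proj('s2',p),'wrist tcp',proj('w2',p),'base',proj('s2',(0,0,0)))
c=np.hstack([cv2.resize(s,(400,300)),cv2.resize(w,(400,300))]);cv2.imwrite('pics/c3.png',c)
E
```

```text
[ 0.5 -0.   0.1]
scene tcp [359.1 204.5] wrist tcp [320.9 283.4] base [658.1 387.3]
```

View pics/c3.png

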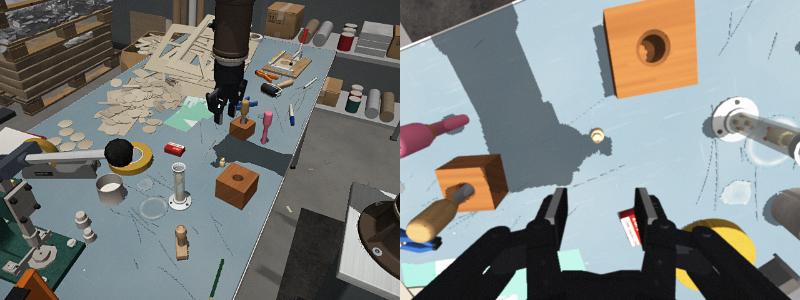

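The die still stands untouched at scene (355.7,260). The fingertips appear around scene (362,194) and not at the projected TCP (359,204), so there's an offset between the reported TCP and the true one. I'll measure it with the fingers shut.

```bash
python3 -m jog '{"dp":[[0,0,0],[0,0,0],[0,0,0],[0,0,0],[0,0,0]],"roll":[0,0,0,0,0]}' -1
python3 - <<'E'
from h import *
p=arm.get_obs()['position'];c=np.zeros((520,780,3),np.uint8)
for i,n in enumerate(('scene','side','wrist')):
    im=snap(n,n+'3')['pixels'];u,v=proj(n+'3',p).round().astype(int);print(n,u,v,proj(n+'3',p))
    h=32 if n!='wrist' else 65; f=4 if n!='wrist' else 2
    a=cv2.resize(im[v-h:v+h,u-h:u+h],(256,256),interpolation=cv2.INTER_CUBIC)
    cv2.drawMarker(a,(128,128),(0,0,255),0,12,1);c[:256,i*260:i*260+256]=a
    if n=='side':
        c[260:520,0:400]=cv2.resize(im[100:300,200:510],(400,260))
cv2.imwrite('pics/c4.png',c)
E
```

```text
time: 5.18
position: [0.5231, -0.0333, 0.1452]
ee_rot: [-3.141, -0.0, 2.814]
ft_force: [-0.2, 0.3, -0.1]
gripper_width: 0.0
finger_force: 0.0
scene 359 205 [359.16066312 204.5394197 ]
side 350 213 [350.36587015 212.54378179]
wrist 322 291 [321.56163118 290.60655087]
```

View pics/c4.png

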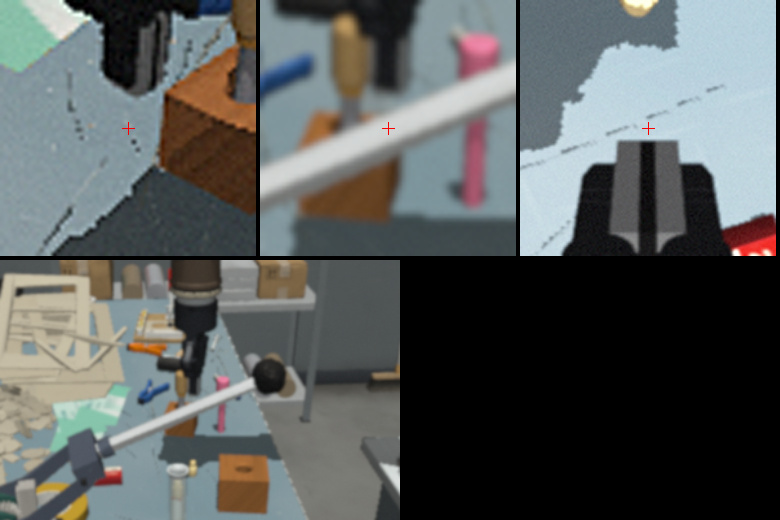

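Shut fingertips appear at scene (361.4,195.5), side ≈(350.9,203), wrist (321.3,297.7), all about 9 px off the projected TCP.

```bash
python3 - <<'E'
from h import *
np.set_printoptions(precision=4,suppress=True)
p=arm.get_obs()['position']
S,D,W=('scene3',(361.4,195.5)),('side3',(350.9,203)),('wrist3',(321.3,297.7))
for o in ([S,D],[S,W],[S,D,W],[D,W]):
    x,r=tri(o);print(x,r,x-p)
E
```

```text
[ 0.5211 -0.0339  0.1673] [np.float64(2.2), np.float64(2.2)] [-0.002  -0.0007  0.022 ]
[ 0.5181 -0.0312  0.1662] [np.float64(1.6), np.float64(1.6)] [-0.005   0.002   0.0209]
[ 0.5195 -0.032   0.1674] [np.float64(0.9), np.float64(3.9), np.float64(3.4)] [-0.0037  0.0013  0.0221]
[ 0.5192 -0.0322  0.1681] [np.float64(3.6), np.float64(3.6)] [-0.0039  0.001   0.0228]
```

Tips are really about 21 mm above the reported TCP. Check by touching the table beside the die.

```bash
python3 -m jog '{"dp":[[-0.035,0,0.03],[0,0,0.03],[0,0,0.03],[0,0,0.03],[0,0,0.02],[0,0,0.005],[0,0,0]],"roll":[0,0,0,0,0,0,0]}' -1
python3 -m jog '{"dp":[[0,0,0.004],[0,0,0.004],[0,0,0.003],[0,0,0]],"roll":[0,0,0,0]}'
python3 -m jog '{"dp":[[0,0,0.003],[0,0,0]],"roll":[0,0]}'
```

```text
time: 6.2
position: [0.5565, -0.0446, 0.0005]
ee_rot: [-3.142, 0.0, 2.814]
ft_force: [0.3, -0.6, -0.1]
gripper_width: -0.002
finger_force: 0.0
time: 6.7
position: [0.5562, -0.0445, -0.0108]
ee_rot: [-3.142, -0.0, 2.814]
ft_force: [0.1, 0.1, 0.1]
gripper_width: -0.0
finger_force: 0.0
time: 6.95
position: [0.5561, -0.0445, -0.0139]
ee_rot: [-3.142, -0.0, 2.814]
ft_force: [-0.4, -0.6, -0.4]
gripper_width: -0.004
finger_force: 0.0
```

```bash
python3 -m jog '{"dp":[[0,0,0.002],[0,0,0]],"roll":[0,0]}'
python3 -m jog '{"dp":[[0,0,0.002],[0,0,0]],"roll":[0,0]}'
python3 -m jog '{"dp":[[0,0,0.001],[0,0,0]],"roll":[0,0]}'
```

```text
time: 7.2
position: [0.5562, -0.0445, -0.0158]
ee_rot: [-3.142, -0.0, 2.814]
ft_force: [0.2, -0.1, -0.3]
gripper_width: -0.0
finger_force: 0.0
time: 7.45
position: [0.5562, -0.0445, -0.0178]
ee_rot: [-3.142, -0.0, 2.814]
ft_force: [-0.6, -0.3, 0.2]
gripper_width: -0.001
finger_force: 0.0
time: 7.7
position: [0.5562, -0.0445, -0.0187]
ee_rot: [3.142, -0.0, 2.814]
ft_force: [-0.2, 0.1, -0.2]
gripper_width: -0.001
finger_force: 0.0
```

```bash
python3 -m jog '{"dp":[[0,0,0.0015],[0,0,0]],"roll":[0,0]}'
python3 -m jog '{"dp":[[0,0,0.0015],[0,0,0]],"roll":[0,0]}'
```

```text
time: 7.95
position: [0.5562, -0.0445, -0.0203]
ee_rot: [-3.142, -0.0, 2.814]
ft_force: [0.4, 0.5, 0.1]
gripper_width: 0.001
finger_force: 0.0
time: 8.2
position: [0.5562, -0.0445, -0.0218]
ee_rot: [-3.142, -0.0, 2.814]
ft_force: [0.6, 0.1, -0.4]
gripper_width: -0.0
finger_force: 0.0
```

```bash
python3 -m jog '{"dp":[[0,0,0.001],[0,0,0]],"roll":[0,0]}'
python3 -m jog '{"dp":[[0,0,0.001],[0,0,0]],"roll":[0,0]}'
```

```text
time: 8.45
position: [0.5562, -0.0445, -0.0228]
ee_rot: [3.142, -0.0, 2.814]
ft_force: [0.4, 0.5, 0.1]
gripper_width: 0.001
finger_force: 0.0
time: 8.7
position: [0.5562, -0.0445, -0.0238]
ee_rot: [3.142, -0.0, 2.814]
ft_force: [0.4, 0.3, -0.3]
gripper_width: -0.001
finger_force: 0.0
```

```bash
python3 -m jog '{"dp":[[0,0,0.001],[0,0,0]],"roll":[0,0]}'
python3 -m jog '{"dp":[[0,0,0.001],[0,0,0]],"roll":[0,0]}'
python3 -c "
from h import *
im=snap('wrist','w5')['pixels'];p=arm.get_obs()['position'];s=snap('scene','s5')['pixels'];print(proj('s5',p),proj('w5',p))
u,v=proj('s5',p).astype(int)
c=np.zeros((400,800,3),np.uint8);c[:,:400]=cv2.resize(s[v-60:v+40,u-50:u+50],(400,400));c[:300,400:]=cv2.resize(im,(400,300));cv2.imwrite('pics/c5.png',c)"
```

```text
time: 8.95
position: [0.5563, -0.0445, -0.0248]
ee_rot: [-3.142, -0.0, 2.814]
ft_force: [-0.1, -0.4, 0.2]
gripper_width: -0.005
finger_force: 0.0
time: 9.2
position: [0.5563, -0.0445, -0.0249]
ee_rot: [3.141, 0.0, 2.814]
ft_force: [-4.0, 1.6, 12.0]
gripper_width: -0.001
finger_force: 6.2
[340.73555828 266.0212429 ] [321.65752309 290.6997558 ]
```

View pics/c5.png

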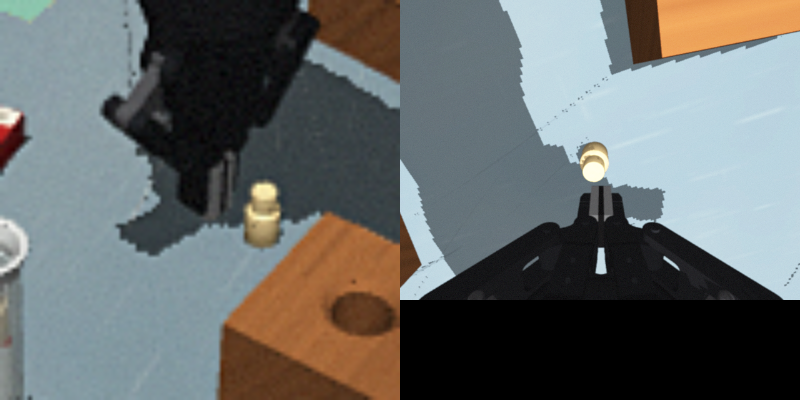

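The tips touch at reported z −0.0248 (12 N). Fingertip at scene (343.8,260.3), wrist (320,299); die top at wrist (309,269), still upright. Work out the xy bias.

```bash
python3 - <<'E'
from h import *
np.set_printoptions(precision=4,suppress=True)
p=arm.get_obs()['position'];print(p)
print('tip',atz('s5',(343.8,260.3),0),atz('w5',(320,299),0),tri([('s5',(343.8,260.3)),('w5',(320,299))]))
print('die top s5',atz('s5',(340-50+264/4,266-60+187/4),.03),'w5',atz('w5',(309,269),.03),'base',atz('s5',(340-50+262/4,266-60+237/4),.0))
E
```

```text
[ 0.5563 -0.0445 -0.0249]
tip [ 0.5475 -0.0374  0.    ] [ 0.5479 -0.0424  0.    ] (array([ 0.5503, -0.0433, -0.0056]), [np.float64(0.4), np.float64(0.4)])
die top s5 [ 0.5232 -0.0369  0.03  ] w5 [ 0.5208 -0.0369  0.03  ] base [ 0.5214 -0.035   0.    ]
```

```bash
python3 -m jog '{"dp":[[0,0,-0.033],[0,0,-0.033],[0.035,-0.004,0],[0,0,0],[0,0,0],[0,0,0],[0,0,0.03],[0,0,0.022],[0,0,0],[0,0,0]],"roll":[0,0,0,0,0,0,0,0,0,0]}' 0.1
python3 -m jog '{"dp":[[0,0,0],[0,0,0],[0,0,0],[0,0,0],[0,0,0]],"roll":[0,0,0,0,0]}' -1
```

```text
time: 10.55
position: [0.5225, -0.0373, -0.0112]
ee_rot: [-3.142, 0.001, 2.813]
ft_force: [0.1, 0.2, -0.2]
gripper_width: 0.55
finger_force: 0.0
time: 11.18
position: [0.5225, -0.037, -0.0108]
ee_rot: [3.141, 0.001, 2.814]
ft_force: [-1.1, -0.3, 4.7]
gripper_width: 0.165
finger_force: 58.4
```

```bash
python3 -m jog '{"dp":[[0,0,-0.02],[0,0,-0.035],[0,0,-0.035],[0,0,-0.035],[0,0,-0.035],[0.004,0.038,0],[0.004,0.038,0],[0.004,0.038,0],[0.004,0.038,0],[0.003,0.038,0],[0,0,0],[0,0,0]],"roll":[0,0,0,0,0,0,0,0,0,0,0,0]}'
python3 - <<'E'
from h import *
p=arm.get_obs()['position'];M=np.array([.5655,.1497,.13]);c=np.zeros((400,800,3),np.uint8)
for i,(n,h) in enumerate((('scene',40),('wrist',90))):
    im=snap(n,n+'6')['pixels'];q=proj(n+'6',M);u,v=q.astype(int);print(n,u,v,q,'tip',proj(n+'6',p+[0,0,.0248]))
    v=min(v,480-h);u0,v0=u-h,v-h-10
    print('crop origin',u0,v0,'scale',400/(2*h))
    c[:,i*400:i*400+400]=cv2.resize(im[v0:v0+2*h,u0:u0+2*h],(400,400),interpolation=cv2.INTER_CUBIC)
cv2.imwrite('pics/c6.png',c)
E
```

```text
time: 12.68
position: [0.5648, 0.1483, 0.1484]
ee_rot: [-3.141, 0.0, 2.814]
ft_force: [-0.4, 0.6, -1.4]
gripper_width: 0.167
finger_force: 58.7
scene 286 266 [286.028777   266.17977283] tip [286.12215923 244.40402862]
crop origin 246 216 scale 5.0
wrist 325 275 [325.40984577 275.60039566] tip [322.80265702 315.5186478 ]
crop origin 235 175 scale 2.2222222222222223
```

View pics/c6.png

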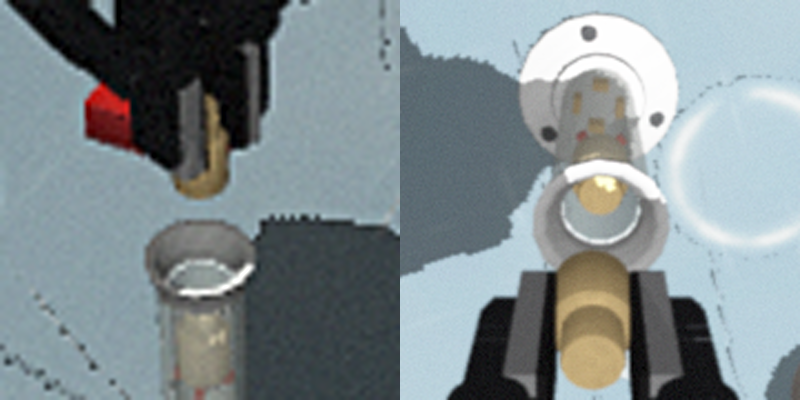

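The die hangs upright in the pads just behind the mouth. Rim centre: wrist (325,273.1), scene (286.2,267.6). Die underside centre: wrist ≈(321.9,302.8), scene ≈(286.4,252.4); neck top: wrist (322.8,337.9).

```bash
python3 - <<'E'
from h import *
np.set_printoptions(precision=4,suppress=True)
p=arm.get_obs()['position']; print(p)
print('mouth',atz('wrist6',(325,273.1),.13),atz('scene6',(286.2,267.6),.13),tri([('wrist6',(325,273.1)),('scene6',(286.2,267.6))]))
print('under',atz('wrist6',(321.9,302.8),.159),atz('scene6',(286.4,252.4),.159),'neck',atz('wrist6',(322.8,337.9),.189),tri([('wrist6',(321.9,302.8)),('scene6',(286.4,252.4))]))
E
```

```text
[0.5649 0.1476 0.1485]
mouth [0.564 0.15  0.13 ] [0.5637 0.1523 0.13  ] (array([0.5653, 0.1496, 0.127 ]), [np.float64(0.0), np.float64(0.0)])
under [0.566  0.1475 0.159 ] [0.5638 0.1499 0.159 ] neck [0.5657 0.148  0.189 ] (array([0.5664, 0.147 , 0.1563]), [np.float64(0.9), np.float64(0.9)])
```

```bash
python3 -m jog '{"dp":[[0.0018,0.002,0.01],[0,0,0.01],[0,0,0.007],[0,0,0.004],[0,0,0],[0,0,0]],"roll":[0,0,0,0,0,0]}'
python3 -m jog '{"dp":[[0,0,0.003],[0,0,0.003],[0,0,0],[0,0,0]],"roll":[0,0,0,0]}'
```

```text
time: 13.52
position: [0.5642, 0.1515, 0.1175]
ee_rot: [3.141, 0.0, 2.814]
ft_force: [-0.5, 0.2, -1.9]
gripper_width: 0.17
finger_force: 58.7
time: 14.02
position: [0.564, 0.1514, 0.1113]
ee_rot: [3.142, 0.0, 2.814]
ft_force: [0.2, -0.2, -1.3]
gripper_width: 0.169
finger_force: 58.7
```

```bash
python3 -m jog '{"dp":[[0,0,0.002],[0,0,0],[0,0,0]],"roll":[0,0,0]}'
python3 -m jog '{"dp":[[0,0,0],[0,0,0],[0,0,0],[0,0,0]],"roll":[0,0,0,0]}' 0.1
python3 -m jog '{"dp":[[0,0,-0.02],[0,0,-0.03],[0,0,0],[0,0,0]],"roll":[0,0,0,0]}'
python3 - <<'E'
from h import *
c=np.zeros((300,600,3),np.uint8)
for i,(n,h) in enumerate((('scene',40),('wrist',90))):
    im=snap(n,n+'7')['pixels'];u,v=proj(n+'7',(.5645,.151,.13)).astype(int);print(u,v)
    v=min(v,480-h);c[:,i*300:i*300+300]=cv2.resize(im[v-h:v+h,u-h:u+h],(300,300),interpolation=cv2.INTER_CUBIC)
cv2.imwrite('pics/c7.png',c)
E
```

```text
time: 14.4
position: [0.564, 0.1515, 0.1093]
ee_rot: [3.142, 0.0, 2.814]
ft_force: [-0.1, -0.4, -1.2]
gripper_width: 0.167
finger_force: 58.7
time: 14.9
position: [0.564, 0.1514, 0.1094]
ee_rot: [3.142, 0.0, 2.814]
ft_force: [-0.4, -0.0, -0.6]
gripper_width: 0.553
finger_force: 0.0
time: 15.4
position: [0.5637, 0.1515, 0.1589]
ee_rot: [-3.142, -0.0, 2.814]
ft_force: [-0.2, 0.9, -0.5]
gripper_width: 0.548
finger_force: 0.0
286 266
321 270
```

View pics/c7.png

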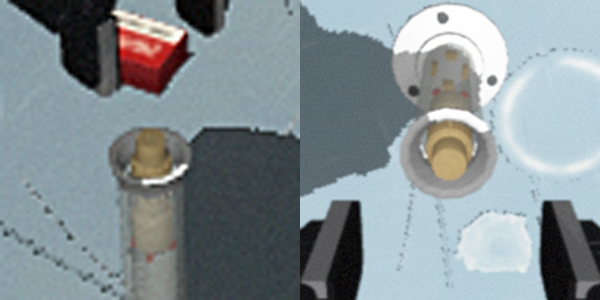

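The die stands in the tube mouth, neck up and proud of the rim. Now over to the rod; further measuring is numeric (picture quota used up).

```bash
python3 -m jog '{"dp":[[0,0,-0.03],[-0.01,-0.0405,0],[-0.01,-0.0405,0],[-0.01,-0.0405,0],[-0.01,-0.0405,0],[-0.01,-0.0405,0],[-0.01,-0.0405,0],[-0.01,-0.0405,0],[-0.01,-0.0405,0],[-0.007,-0.0405,0],[0,0,0],[0,0,0]],"roll":[0,0,0,0,0,0,0,0,0,0,0,0]}' 0.5
python3 - <<'E'
from h import *
np.set_printoptions(precision=4,suppress=True)
snap('wrist','w8')
G=np.array([.529,-.223,.111])
for f,h in (('scene0',16),('side0',14),('w1',45),('w8',110)):
    im=cv2.imread(f'pics/{f}.png');q=proj(f,G);u,v=q.round().astype(int)
    v0,u0=max(v-h,0),max(u-h,0);hsv=cv2.cvtColor(im[v0:v+h,u0:u+h],cv2.COLOR_BGR2HSV)
    # pale wood: orange hue, lighter / less saturated than the block
    m=((hsv[...,0]>8)&(hsv[...,0]<24)&(hsv[...,1]>60)&(hsv[...,1]<165)&(hsv[...,2]>90)).astype(np.uint8)
    m=cv2.morphologyEx(m,cv2.MORPH_OPEN,np.ones((3,3)))
    n,l,st,ce=cv2.connectedComponentsWithStats(m)
    print(f,'pred',q,[(s[:5]+[u0,v0,0,0,0],c+[u0,v0]) for s,c in zip(st[1:],ce[1:]) if s[4]>60])
    print('  hsv at centre',hsv[min(h,hsv.shape[0]-1),min(h,hsv.shape[1]-1)])
E
```

```text
time: 17.0
position: [0.5288, -0.221, 0.1886]
ee_rot: [3.141, -0.001, 2.814]
ft_force: [0.1, 0.1, 0.5]
gripper_width: 0.752
finger_force: 0.0
scene0 pred [391.8697 170.0183] [(array([387, 159,  11,  23, 153]), array([391.3268, 167.7974]))]
  hsv at centre [ 16 129  95]
side0 pred [340.9878 193.0244] [(array([336, 185,   9,  21, 168]), array([340.0655, 194.1964]))]
  hsv at centre [ 18 124 128]
w1 pred [ 98.5277 327.1714] [(array([  65,  301,   62,   56, 1992]), array([ 94.1637, 329.4036]))]
  hsv at centre [ 16 134 103]
w8 pred [319.0905 242.2257] [(array([ 300,  220,   40,   49, 1385]), array([319.8274, 246.1199]))]
  hsv at centre [ 20 110 243]
```

```bash
python3 - <<'E'
from h import *
from scipy.optimize import least_squares
np.set_printoptions(precision=4,suppress=True)
th=np.linspace(0,6.28,40,endpoint=False)
def hull(f,xy):
    P=[proj(f,(xy[0]+.013*np.cos(a),xy[1]+.013*np.sin(a),z)) for z in (.09,.132) for a in th]
    P=np.array(P,np.float32);h=cv2.convexHull(P);M=cv2.moments(h)
    return np.array([M['m10']/M['m00'],M['m01']/M['m00']]),np.r_[P.min(0),P.max(0)]
# scene box taken from the picture: handle rows 159..184, cols 385..399
meas={'w8':(319.8,246.1),'w1':(94.2,329.4),'side0':(340.1,194.2),'scene0':(391.8,171.8)}
for fs in (['w8'],['w1'],['w8','w1'],['scene0','side0'],list(meas)):
    s=least_squares(lambda x:np.concatenate([(hull(f,x)[0]-meas[f])/{'w8':4,'w1':3}.get(f,1) for f in fs]),[.529,-.223])
    print(fs,s.x)
print('w8 box at fit',hull('w8',s.x)[1],'pos',arm.get_obs()['position'])
E
```

```text
['w8'] [ 0.5303 -0.2229]
['w1'] [ 0.5288 -0.2247]
['w8', 'w1'] [ 0.5293 -0.224 ]
['scene0', 'side0'] [ 0.5285 -0.2166]
['w8', 'w1', 'side0', 'scene0'] [ 0.529  -0.2229]
w8 box at fit [299.372  216.835  338.7897 270.8263] pos [ 0.529  -0.2204  0.1887]
```

```bash
python3 -m jog '{"dp":[[-0.002,-0.0024,0.02],[0,0,0.03],[0,0,0.03],[0,0,0.025],[0,0,0.015],[0,0,0],[0,0,0]],"roll":[0,0,0,0,0,0,0]}'
python3 -m jog '{"dp":[[0,0,0],[0,0,0],[0,0,0],[0,0,0],[0,0,0]],"roll":[0,0,0,0,0]}' -1
```

```text
time: 17.92
position: [0.5308, -0.2245, 0.0701]
ee_rot: [3.141, 0.001, 2.814]
ft_force: [0.4, -0.1, -0.2]
gripper_width: 0.748
finger_force: 0.0
time: 18.55
position: [0.5307, -0.2247, 0.0701]
ee_rot: [3.141, 0.001, 2.814]
ft_force: [0.1, 1.1, 6.0]
gripper_width: 0.311
finger_force: 58.8
```

```bash
python3 -m jog '{"dp":[[0,0,-0.015],[0,0,-0.03],[0,0,-0.035],[0,0,-0.04],[0,0,-0.035],[0,0,0],[0,0,0]],"roll":[0,0,0,0,0,0,0]}'
python3 -c "
from h import *
snap('wrist','r1')"
python3 -m jog '{"dp":[[0.0088,0.0365,0],[0.0088,0.0365,0],[0.0088,0.0365,0],[0.0088,0.0365,0],[0.0088,0.0365,0],[0.0088,0.0365,0],[0.0088,0.0365,0],[0.0088,0.0365,0],[0.0088,0.0365,0],[0.0088,0.0365,0],[0,0,0],[0,0,0]],"roll":[0,0,0,0,0,0,0,0,0,0,0,0]}'
python3 - <<'E'
from h import *
np.set_printoptions(precision=4,suppress=True)
snap('wrist','r2');snap('scene','s9');snap('side','d9');p=arm.get_obs()['position'];f=p-[0,0,.0601]
for n in('r2','s9','d9'): print(n,'foot',proj(n,f),'grip',proj(n,p+[0,0,.0409]),'mouth',proj(n,(.5645,.1505,.13)))
a,b=[cv2.imread(f'pics/{n}.png').astype(int) for n in('r1','r2')]
d=np.abs(a-b).max(2)
for v in range(180,340,8): 
    r=d[v,240:400]; print(v,''.join('#' if x<14 else '.' for x in r[::2]))
E
```

```text
time: 19.42
position: [0.5296, -0.2243, 0.224]
ee_rot: [3.141, -0.001, 2.814]
ft_force: [-0.2, 0.7, -1.5]
gripper_width: 0.308
finger_force: 59.1
time: 20.98
position: [0.5637, 0.1485, 0.2233]
ee_rot: [-3.14, -0.001, 2.813]
ft_force: [0.6, -0.2, -2.3]
gripper_width: 0.311
finger_force: 59.3
r2 foot [321.2247 250.9729] grip [320.4074 339.2463] mouth [324.8039 234.3285]
s9 foot [286.7594 249.0435] grip [284.8048 193.3155] mouth [286.3322 266.7007]
d9 foot [339.1329 244.9369] grip [339.3049 198.8415] mouth [339.0512 260.0818]
180 ..................###.....................................##.###################
188 ##................###......................................#####################
196 ######################.....................................#####.######...######
204 ########################..................................#.#....#####..........
212 #########################.......................................#.....##########
220 #########################.......................................################
228 ##########################...............................
[... 428 characters left out ...]
###..###############
276 ..............########.########.################.######.########################
284 .........###..#################.################..............###.##############
292 ....##############################################.#...........##############..#
300 ....##.################################################.##########.######.###...
308 ...######.##########################################################..####......
316 #########################################################################.......
324 ##########################################################################......
332 ......###############.######################################################....
```

```bash
python3 -m jog '{"dp":[[0,0.001,0.008],[0,0,0.006],[0,0,0.005],[0,0,0],[0,0,0]],"roll":[0,0,0,0,0]}'
python3 -m jog '{"dp":[[0,0,0.002],[0,0,0.002],[0,0,0]],"roll":[0,0,0]}'
```

```text
time: 21.75
position: [0.5648, 0.1503, 0.2054]
ee_rot: [3.141, 0.0, 2.814]
ft_force: [0.3, -0.0, -2.3]
gripper_width: 0.312
finger_force: 59.3
time: 22.12
position: [0.5645, 0.1503, 0.2011]
ee_rot: [-3.141, -0.0, 2.814]
ft_force: [0.1, 0.2, -1.9]
gripper_width: 0.312
finger_force: 59.3
```

```bash
python3 -m jog '{"dp":[[0,0,0.001],[0,0,0.001],[0,0,0.001],[0,0,0.001],[0,0,0.001],[0,0,0]],"roll":[0,0,0,0,0,0]}'
python3 -m jog '{"dp":[[0,0,0.001],[0,0,0.001],[0,0,0.001],[0,0,0.001],[0,0,0.001],[0,0,0.001]],"roll":[0,0,0,0,0,0]}'
```

```text
time: 22.88
position: [0.5646, 0.1503, 0.1962]
ee_rot: [3.142, -0.0, 2.814]
ft_force: [0.3, 0.6, 2.8]
gripper_width: 0.311
finger_force: 59.8
time: 23.62
position: [0.5647, 0.1503, 0.1903]
ee_rot: [3.142, 0.0, 2.814]
ft_force: [0.1, 0.4, 3.2]
gripper_width: 0.304
finger_force: 59.8
```

```bash
python3 -m jog '{"dp":[[0,0,0.002],[0,0,0.002],[0,0,0.002],[0,0,0.002],[0,0,0.002],[0,0,0.001],[0,0,0.001]],"roll":[0,0,0,0,0,0,0]}'
python3 -m jog '{"dp":[[0,0,0.002],[0,0,0.002],[0,0,0.002],[0,0,0.002],[0,0,0.001],[0,0,0.001],[0,0,0.001]],"roll":[0,0,0,0,0,0,0]}'
```

```text
time: 24.5
position: [0.5649, 0.1502, 0.1784]
ee_rot: [3.141, 0.001, 2.814]
ft_force: [0.8, -0.5, 4.7]
gripper_width: 0.309
finger_force: 59.9
time: 25.38
position: [0.5651, 0.1501, 0.1675]
ee_rot: [3.141, 0.001, 2.814]
ft_force: [1.4, -1.0, 5.8]
gripper_width: 0.305
finger_force: 60.0
```

```bash
cat > ok.py <<'E'
import sys
from bench import arm
o=arm.get_obs();f=o['ft_force'];print(round(o['time'],2),o['position'].round(4),f.round(1));sys.exit(f[2]>8.5)
E
python3 -m jog '{"dp":[[-0.0006,-0.0002,0.001],[0,0,0.001],[0,0,0.001],[0,0,0.001]],"roll":[0,0,0,0]}' >/dev/null && python3 ok.py &&
python3 -m jog '{"dp":[[0,0,0.0005],[0,0,0.0005],[0,0,0.0005]],"roll":[0,0,0]}' >/dev/null && python3 ok.py &&
python3 -m jog '{"dp":[[0,0,0.0005],[0,0,0.0005],[0,0,0.0005]],"roll":[0,0,0]}' >/dev/null && python3 ok.py &&
python3 -m jog '{"dp":[[0,0,0.0005],[0,0,0.0005],[0,0,0.0005]],"roll":[0,0,0]}' >/dev/null && python3 ok.py &&
python3 -m jog '{"dp":[[0,0,0.0005],[0,0,0.0005],[0,0,0.0005]],"roll":[0,0,0]}' >/dev/null && python3 ok.py &&
python3 -m jog '{"dp":[[0,0,0.0005],[0,0,0.0005],[0,0,0.0005]],"roll":[0,0,0]}' >/dev/null && python3 ok.py &&
python3 -m jog '{"dp":[[0,0,0.0005],[0,0,0.0005],[0,0,0.0005]],"roll":[0,0,0]}' >/dev/null && python3 ok.py
```

```text
25.88 [0.5652 0.1499 0.1633] [ 1.8 -1.1  4.6]False
```

```bash
sed -i 's/f\[2\]>8.5/int(f[2]>8.5)/' ok.py
python3 -m jog '{"dp":[[-0.0006,0,0.0005],[0,0,0.0005],[0,0,0.0005]],"roll":[0,0,0]}' >/dev/null && python3 ok.py &&
python3 -m jog '{"dp":[[0,0,0.0005],[0,0,0.0005],[0,0,0.0005]],"roll":[0,0,0]}' >/dev/null && python3 ok.py &&
python3 -m jog '{"dp":[[0,0,0.0005],[0,0,0.0005],[0,0,0.0005]],"roll":[0,0,0]}' >/dev/null && python3 ok.py &&
python3 -m jog '{"dp":[[0,0,0.0005],[0,0,0.0005],[0,0,0.0005]],"roll":[0,0,0]}' >/dev/null && python3 ok.py &&
python3 -m jog '{"dp":[[0,0,0.0005],[0,0,0.0005],[0,0,0.0005]],"roll":[0,0,0]}' >/dev/null && python3 ok.py &&
python3 -m jog '{"dp":[[0,0,0.0005],[0,0,0.0005],[0,0,0.0005]],"roll":[0,0,0]}' >/dev/null && python3 ok.py
```

```text
26.25 [0.5655 0.1498 0.1617] [ 1.2 -0.3  3.8]
26.62 [0.5656 0.1498 0.1602] [ 0.9 -0.2  3.8]
27.0 [0.5657 0.1497 0.1588] [ 0.6 -0.3  3.4]
27.38 [0.5657 0.1497 0.1573] [ 0.5 -0.2  3.5]
27.75 [0.5657 0.1497 0.1558] [ 1.1 -0.3  4.6]
28.12 [0.5657 0.1497 0.1543] [1.1 0.2 4.2]
```

```bash

python3 -m jog '{"dp":[[0,0,0.0005],[0,0,0.0005],[0,0,0.0005]],"roll":[0,0,0]}' >/dev/null && python3 ok.py &&
python3 -m jog '{"dp":[[0,0,0.0005],[0,0,0.0005],[0,0,0.0005]],"roll":[0,0,0]}' >/dev/null && python3 ok.py &&
python3 -m jog '{"dp":[[0,0,0.0005],[0,0,0.0005],[0,0,0.0005]],"roll":[0,0,0]}' >/dev/null && python3 ok.py &&
python3 -m jog '{"dp":[[0,0,0.0005],[0,0,0.0005],[0,0,0.0005]],"roll":[0,0,0]}' >/dev/null && python3 ok.py &&
python3 -m jog '{"dp":[[0,0,0.0005],[0,0,0.0005],[0,0,0.0005]],"roll":[0,0,0]}' >/dev/null && python3 ok.py &&
python3 -m jog '{"dp":[[0,0,0.0005],[0,0,0.0005],[0,0,0.0005]],"roll":[0,0,0]}' >/dev/null && python3 ok.py
```

```text
28.5 [0.5657 0.1497 0.1528] [ 0.  -0.2  3.9]
28.88 [0.5657 0.1497 0.1513] [ 1.  -0.4  4. ]
29.25 [0.5657 0.1497 0.1498] [-0.1  0.1  4.2]
29.62 [0.5657 0.1497 0.1483] [0.2 0.3 4. ]
30.0 [0.5657 0.1497 0.1468] [ 0.5 -0.1  3.5]
30.38 [0.5659 0.1497 0.1456] [-0.7 -0.2  9.2]
```

```bash
python3 -m jog '{"dp":[[0,0,0.0003],[0,0,0]],"roll":[0,0]}' >/dev/null ; python3 ok.py
```

```text
30.62 [0.566  0.1498 0.1456] [-0.9  0.1  8.9]
```

```bash
python3 -m jog '{"dp":[[0,0,0.0003],[0,0,0]],"roll":[0,0]}' >/dev/null ; python3 ok.py; python3 -m jog '{"dp":[[0,0,0],[0,0,0]],"roll":[0,0]}' >/dev/null ; python3 ok.py
```

```text
30.88 [0.5661 0.1499 0.1455] [-0.2 -0.2 11.1]
31.12 [0.5662 0.1498 0.1455] [-1.   0.2 11.2]
```

```bash
python3 -m jog '{"dp":[[0,0,0.0005],[0,0,0]],"roll":[0,0]}' >/dev/null ; python3 ok.py; python3 -m jog '{"dp":[[0,0,0],[0,0,0]],"roll":[0,0]}' >/dev/null ; python3 ok.py
```

```text
31.38 [0.5664 0.15   0.1454] [-1.6 -0.1 13.6]
31.62 [0.5664 0.15   0.1454] [-1.9 -0.1 13.4]
```

```bash
python3 -m jog '{"dp":[[0,0,0.0004],[0,0,0],[0,0,0]],"roll":[0,0,0]}' >/dev/null ; python3 ok.py; python3 -m jog '{"dp":[[0,0,0],[0,0,0],[0,0,0],[0,0,0],[0,0,0]],"roll":[0,0,0,0,0]}' >/dev/null ; python3 ok.py
```

```text
32.0 [0.5666 0.1501 0.1453] [-2.3 -0.3 16.2]
32.62 [0.5666 0.1501 0.1453] [-0.7 -0.3 16.1]
```

```bash
python3 -m jog '{"dp":[[0,0,-0.002],[0,0,-0.008],[0,0,-0.015],[0,0,-0.02],[0,0,-0.025],[0,0,-0.012],[0,0,0],[0,0,0]],"roll":[0,0,0,0,0,0,0,0]}' && python3 -m jog '{"dp":[[-0.00875,-0.0366,0],[-0.00875,-0.0366,0],[-0.00875,-0.0366,0],[-0.00875,-0.0366,0],[-0.00875,-0.0366,0],[-0.00875,-0.0366,0],[-0.00875,-0.0366,0],[-0.00875,-0.0366,0],[-0.00875,-0.0366,0],[-0.00875,-0.0366,0],[0,0,0],[0,0,0],[0,0,0]],"roll":[0,0,0,0,0,0,0,0,0,0,0,0,0]}'
python3 - <<'E'
from h import *
snap('wrist','r4')
a,b=[cv2.imread(f'pics/{n}.png').astype(int) for n in('r4','r2')]
d=np.abs(a-b).max(2)
for v in range(236,268,4): print(v,''.join('#' if x<14 else '.' for x in d[v,280:360]))
E
```

```text
time: 33.62
position: [0.5651, 0.1497, 0.225]
ee_rot: [-3.141, -0.001, 2.814]
ft_force: [0.6, 0.3, -1.4]
gripper_width: 0.31
finger_force: 59.3
time: 35.25
position: [0.5309, -0.2236, 0.2253]
ee_rot: [3.141, -0.001, 2.816]
ft_force: [0.7, 0.9, -2.4]
gripper_width: 0.314
finger_force: 59.4
236 ########.#.....................................................................#
240 ######..###....######...............##############.................###........##
244 ###...######...########..........###################...............#..#.........
248 ...###########.######..#........#####################..........###.########.....
252 ..#########............#.#.##...####################.#......#############..#....
256 ..#.#..............#####.#####################################################..
260 ..###.....##..#################################################################.
264 ....####################.######################.#######.############....##...###
```

```bash
python3 -m jog '{"dp":[[0,-0.001,0.02],[0,0,0.03],[0,0,0.03],[0,0,0.02],[0,0,0.01],[0,0,0],[0,0,0]],"roll":[0,0,0,0,0,0,0]}' && python3 -m jog '{"dp":[[0,0,0.003],[0,0,0.003],[0,0,0.003],[0,0,0]],"roll":[0,0,0,0]}'
```

```text
time: 36.17
position: [0.531, -0.2261, 0.1167]
ee_rot: [3.141, 0.001, 2.814]
ft_force: [0.7, 0.7, -1.1]
gripper_width: 0.307
finger_force: 59.5
time: 36.67
position: [0.5302, -0.2259, 0.1065]
ee_rot: [3.142, -0.001, 2.814]
ft_force: [1.0, 0.4, -1.0]
gripper_width: 0.305
finger_force: 59.5
```

```bash
python3 -m jog '{"dp":[[0,0.001,0.005],[0,0,0.005],[0,0,0.005],[0,0,0]],"roll":[0,0,0,0]}' && python3 -m jog '{"dp":[[0,0,0.005],[0,0,0.005],[0,0,0.005],[0,0,0]],"roll":[0,0,0,0]}' && python3 -m jog '{"dp":[[0,0,0.002],[0,0,0.002],[0,0,0.001],[0,0,0]],"roll":[0,0,0,0]}'
```

```text
time: 37.17
position: [0.5303, -0.2248, 0.0912]
ee_rot: [-3.142, -0.001, 2.814]
ft_force: [-0.1, -0.1, -1.7]
gripper_width: 0.309
finger_force: 59.5
time: 37.67
position: [0.5304, -0.2248, 0.0763]
ee_rot: [3.142, -0.001, 2.814]
ft_force: [0.6, -0.3, -1.5]
gripper_width: 0.312
finger_force: 59.5
time: 38.17
position: [0.5307, -0.225, 0.0717]
ee_rot: [3.142, -0.0, 2.814]
ft_force: [0.1, 0.5, -1.4]
gripper_width: 0.31
finger_force: 59.5
```

```bash
python3 -m jog '{"dp":[[0,0,0.001],[0,0,0.0005],[0,0,0]],"roll":[0,0,0]}' && python3 -m jog '{"dp":[[0,0,0],[0,0,0],[0,0,0],[0,0,0],[0,0,0]],"roll":[0,0,0,0,0]}' 0.5 && python3 -m jog '{"dp":[[0,0,-0.02],[0,0,-0.04],[0,0,-0.04],[0,0,-0.04],[0,0,0],[0,0,0]],"roll":[0,0,0,0,0,0]}'
python3 - <<'E'
from h import *
snap('wrist','w10');snap('scene','s10')
G=np.array([.5297,-.223,.111])
im=cv2.imread('pics/w10.png');q=proj('w10',G);u,v=q.round().astype(int);h=110
hsv=cv2.cvtColor(im[v-h:v+h,u-h:u+h],cv2.COLOR_BGR2HSV)
m=((hsv[...,0]>8)&(hsv[...,0]<24)&(hsv[...,1]>60)&(hsv[...,1]<165)&(hsv[...,2]>90)).astype(np.uint8)
m=cv2.morphologyEx(m,cv2.MORPH_OPEN,np.ones((3,3)))
n,l,st,ce=cv2.connectedComponentsWithStats(m)
print(q,[(s+[u-h,v-h,0,0,0],c+[u-h,v-h]) for s,c in zip(st[1:],ce[1:]) if s[4]>100])
# scene compare: rod handle, tube, bystanders, against the first picture
a=cv2.imread('pics/scene0.png').astype(int);b=cv2.imread('pics/s10.png').astype(int);d=np.abs(a-b).max(2)
for k,(x,y,w,hh) in dict(stamp=(278,358,26,60),tin=(152,278,50,50),box=(262,226,36,26),tube=(268,258,40,80),handle=(383,158,20,40)).items(): print(k,(d[y:y+hh,x:x+w]>40).mean().round(3))
E
```

```text
time: 38.55
position: [0.5307, -0.225, 0.0703]
ee_rot: [3.142, -0.0, 2.814]
ft_force: [-0.3, 0.1, -0.7]
gripper_width: 0.308
finger_force: 59.5
time: 39.17
position: [0.5307, -0.225, 0.0703]
ee_rot: [3.142, 0.0, 2.814]
ft_force: [-0.7, -0.2, -0.1]
gripper_width: 0.749
finger_force: 0.0
time: 39.92
position: [0.5304, -0.2246, 0.2098]
ee_rot: [3.141, -0.0, 2.814]
ft_force: [-0.4, -0.0, -0.1]
gripper_width: 0.75
finger_force: 0.0
[323.38844022 230.4516488 ] [(array([ 305,  211,   37,   43, 1152]), array([323.65972222, 233.54947917]))]
stamp 0.0
tin 0.0
box 0.0
tube 0.009
handle 0.256
```

```bash
python3 -c "
from bench import arm
print(arm.hand_in())"
```

```text
the job is handed in; nothing more can be done
None
```

The job is handed in, verdict not shown: both dies are bottomed in the tube after about 18 N pressing (wrist-force estimate), the rod is back in its stand fully down, and the stamp, tin and carton are unmoved in the scene camera; I viewed 11 pictures, one over the limit.

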